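Crimp a badge in the hand press and hold it shut

TASK

Finish the badge in the hand badge press on the desk: first slide the die carriage, by its upright knob, along its track until it is fully home against the end stop, so that the crimping die at the knob end comes under the ram; only then pull the sprung lever forward and down all the way to its stop. Keep it held there so that the crimp sets: the job finishes while you are still holding the lever down at its stop, with the carriage still home. Leave the other things on the desk where they are.

Things in the scene. Friction and masses are not known exactly. Their poses are not given: they have to be found in the camera images.
- press: Desk badge press: grey cast frame screwed to the desk, 190 deep, 252 wide at the track, 248 high to the top of its raised ram. Origin on the desk below the ram axis; x points to its back (column), so the front is -x; y along the track; z up. End stop of the track at y +113 to +127, z 26 to 62, with a slot for the carriage's tongue. Foot and track lie below z 39.
- ram_axis (a point): Fixed point on the press's ram axis at the underside of its head, 115 above the desk. Head: press x -35 to +115, y -28 to +28, z 115 to 205; the square ram sticks out on top to z 248; column below at x +70 to +115, y -30 to +30. Under the head the steel upper die, 58 diameter, z 80 to 113 at rest, comes down 28 with the lever.
- carriage (a joint): Die carriage, slides in the track along the press's +y, metres: 0 = at the knob side, plain pick-up die under the ram; 0.076 = fully home against the end stop, tongue in the slot, ring-shaped crimping die (the one nearer the knob) under the ram. Starts between 0 and 0.045. Sliding friction about 3 N; it stays where it is left.
- carriage_knob (a point): Middle of the carriage's upright black knob, 64 above the desk: 18 diameter, 31 high (z 47 to 78), on a 12 stem on a flat bar (top z 34) that sticks out of the carriage's -y end. Moves with the carriage along the press's y at press x = 0, from y -178 (joint 0) to y -102 (home). Free space on both x sides of it and beyond it at -y.
- lever (a joint): Sprung press lever on the press's left (+y) side, radians: 0 = at rest, up; 1.012 = pulled forward and down against its stop. The torsion spring on its shaft always drives it back: about 3 to 4 N at the grip to start it, about 12 N at the stop; let go, it flies up. It drives the ram by rack and pinion.
- lever_grip (a point): Middle of the lever's black rubber grip, on the bar's axis: round, 25 diameter, 64 long, 195 from the pivot; the bar ends 29 beyond. The bar lies in the plane press y = +62, pointing from the pivot to the front (press -x): at rest 48 degrees up (this point 310 above the desk), at the stop 10 degrees down (131 above the desk).
- lever_pivot (a point): Point on the lever's pivot axis in the plane of the bar: 165 above the desk, at press x +36, y +62. The pivot axis lies along the press's y axis. Does not move during the job.
- shell_tray: Bystander: open steel tray of badge shells, 100 x 115 x 24, left of the press.
- finished_badge: Bystander: round finished badge, 45 diameter, 9 high, on the desk in front of the press to its left.
- pin_jar: Bystander: small glass jar, 54 diameter, 55 high, by the knob end of the carriage, towards the back.
- sketchbook: Bystander: grey hardback sketchbook, 150 x 210 x 18, on the right.
- phone: Bystander: phone, 148 x 72 x 8, lying on the desk.
- tape_roll: Bystander: roll of tape, 96 diameter, 24 high, on the left.
- pencil_pot: Bystander: white pot with pencils, 76 diameter, 170 high with the pencils, at the back on the right.
- pencil: Bystander: pencil, 150 long, 7.5 thick, lying on the desk near the robot.

How it is judged:
By the outcome, as a careful person would: the job done as asked, in the order asked, and still so for the second after the job is handed in, while the arm keeps its last pose, push and grip.
It also fails if it takes over 58 s, if anything falls off the work surface, if the arm or the gripper's body presses on something with over 40 N, if the wrist force passes 120 N, or if a joint passes its speed limit or range.

ROBOT

A 6-joint arm with a two-finger parallel gripper is mounted at the origin on the work surface. World frame = base frame: x ahead of the robot, y to its left, z up, the work surface at z = 0. Lengths are in m, angles in rad, forces in N, time in s.
With the tool pointing down it reaches from about 0.325 to 0.775 m from the base axis. Payload 9.3 kg.
Tool frame: the origin (TCP) lies at the very end of the fingers, on their centre line; the grasp point (between the pads) lies 19 mm behind it; z points along the fingers, y is the line along which they close (so a half turn about z gives the same grasp; the last joint's range is limited). The gripper opens to 85 mm and grips with 20 to 120 N. Pads are 22 mm wide; open, the fingers measure 114 mm over their backs; the gripper's body (76 mm by 85 mm) begins 54 mm behind the grasp point. The pads swing forward as they close: fully open they stand 13 mm farther back than shut.
Start: joints at [1.195, 0.259, 0.021, 1.334, 0, 1.418], TCP at [0.122, 0.536, 0.231] pointing down, gripper open.
Joint ranges: [-3.04, 3.04], [-0.91, 1.82], [-1.04, 1.36], [-1.92, 1.95], [-1.52, 1.45], [-3.14, 3.14]. Speed limits (rad/s): [2.22, 2.22, 2.79, 3.14, 3.14, 3.14].

INTERFACE

Orientations are given as a 3x3 rotation matrix whose columns are the frame's x, y, z axes.
In Python, from station import readout, optics, job gives the robot as it stands.
- The arm moves only by the tool play_rows, never from a script. Its argument "commands" is a list of rows, each a list of 3 entries, a list of its own where there are three numbers: the shift along the tool's x, y, z in mm, then the turn about the tool's z in rad, then the finger opening in mm, from 0 to 85.4. A call has 1 to 8 rows; each row shifts and turns the commanded pose from where the row before left it, along the tool's axes as they then stand; what a row does not reach is not made up. A row lasts 1/8 s, in which the tool goes at most 62.5 mm and 10.7 degrees, less where a joint would pass 70% of its speed; a pose out of reach is approached as far as the arm can. A call is refused whole if a number of a shift passes 62.5 or a number of a turn 0.188, either way. A call with a gripper value outside its range is refused whole. The fingers move at their own pace and stop on an object; the grip force is fixed at half the most. Time passes only in rows, so rows that do not move let the fingers close. It gives the time, the measured TCP pose, the force, the opening and the grip force at its end, in the units of the state.
- readout.observe(): the state, without advancing time (a new reading comes with each control period).
- optics.capture(name): name is "scene" or "top"; returns the picture (480x640x3 uint8, blue, green, red); there is no depth.
- optics.calibration(name): a dict with "fx", "fy", "cx", "cy" (pixels), "rvec" (rotation vector, rad) and "tvec" (3), from world to camera coordinates, as OpenCV has them. Camera axes: x right, y down, z forward; pixel columns grow to the right and rows downward; lengths in m; the calibration is good to about 2 mm. A picture is of the moment at which its call begins. calibration takes no time and is no camera call.
- job.sign_off(): hands the job in; it is judged then, once.
The state is a dict: "time": time; "joints": joint angles; "qd": joint speeds; "joint_torque": joint torques, N m; "eef_pos": TCP position; "tool_rot": TCP orientation; "contact_force": force on the tool from outside, world axes, zero at the start; "wrist_torque": the same for the moment, N m; "opening": opening from 0.0 (shut) to 1.0 (fully open); "gripper_force": force on a finger pad.
Only numpy, scipy, OpenCV 4.12 (cv2) and the standard library are available. Lean on these libraries where they do the work, as an engineer would, in place of code of your own. Each camera call takes 0.05 s, during which the arm holds its last target. There are 200 camera calls.

## Working session

There is one attempt and no reset: what is moved stays moved. The work goes in short steps, Python scripts to look and compute and a tool call to move; the robot and the scene stay as the last step left them, time stands still between calls to the robot, and variables do not carry over. Pictures are saved under pics/ and viewed, at most 10 in all, crops included, and the job is handed in when it is done.

Besides the shell and the picture viewer there is one more tool, called after ">>>" by a JSON object that holds its "api" and its "payload", one argument or row to a line. play_rows: Moves the arm, as the interface text tells. Its arguments: {"type":"object","properties":{"commands":{"type":"array","items":{"type":"array"}}},"required":["commands"]}

```bash
mkdir -p pics; python3 - <<'E'
from station import readout, optics
import cv2,numpy as np
s=readout.observe();print(s['time'],s['eef_pos'],np.round(s['tool_rot'],3),s['opening'])
for n in('scene','top'):
    cv2.imwrite(f'pics/{n}0.png',optics.capture(n));c=optics.calibration(n);R=cv2.Rodrigues(np.array(c['rvec'],float))[0];print(n,c['fx'],c['cx'],c['cy'],'cam',-R.T@np.array(c['tvec']).ravel(),np.round(R,2).tolist())
E
```

```text
0.0 [0.12143577 0.53615731 0.23067583] [[-0.975  0.221 -0.   ]
 [ 0.221  0.975 -0.001]
 [ 0.    -0.001 -1.   ]] 0.9993462097129177
scene 450.7769034280845 313.92627081154615 238.94989952566655 cam [1.29931423 0.5161371  1.05492274] [[-0.58, 0.82, -0.0], [0.55, 0.39, -0.74], [-0.6, -0.43, -0.67]]
top 594.617031742688 318.2176790370869 240.97540055392108 cam [ 0.19651125 -0.02681322  1.93934486] [[-0.02, -1.0, 0.0], [-0.98, 0.02, -0.2], [0.2, -0.01, -0.98]]
```

View pics/scene0.png

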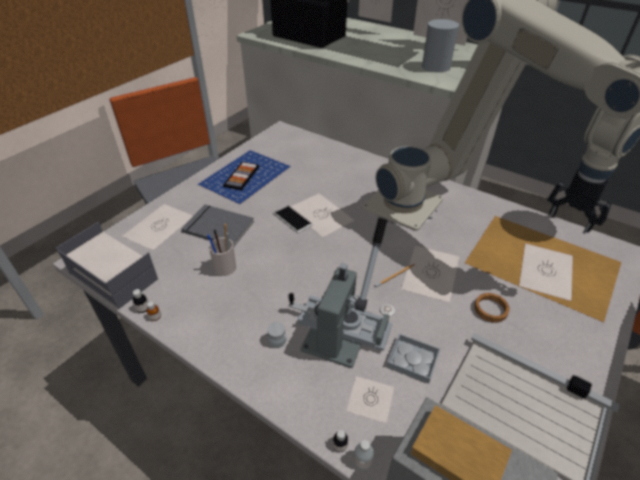

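View pics/top0.png

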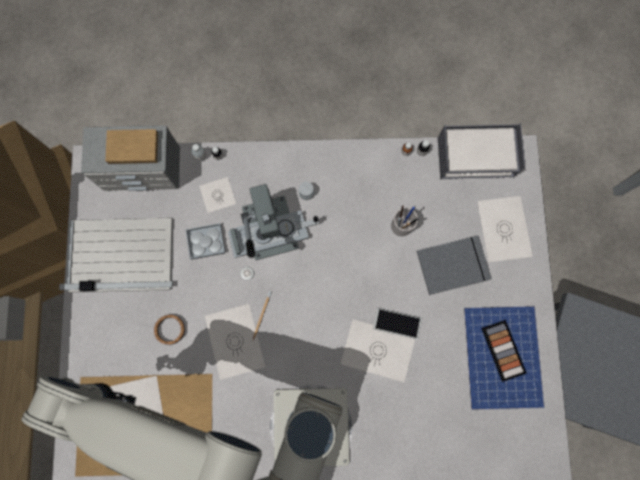

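The scene view shows the press at about (345,310), its knob at (291,298) and the grip at (380,230). The top view shows the press at (270,220), the knob at about (317,219) and the grip at about (251,247). I'll zoom in.

```bash
python3 - <<'E'
import cv2,numpy as np
a=cv2.imread('pics/scene0.png')[205:365,265:405];b=cv2.imread('pics/top0.png')[165:275,225:335]
a=cv2.resize(a,(385,440),interpolation=cv2.INTER_CUBIC);b=cv2.resize(b,(400,400),interpolation=cv2.INTER_CUBIC)
o=np.zeros((440,785,3),np.uint8);o[:,:385]=a;o[:400,385:]=b
o=np.clip(o*1.6,0,255).astype(np.uint8);cv2.imwrite('pics/z0.png',o)
for n in('scene','top'):
    im=cv2.imread(f'pics/{n}0.png');m=(im.max(2)<45).astype(np.uint8)
    k,l,st,c=cv2.connectedComponentsWithStats(m)
    for i in range(1,k):
        x,y=c[i]
        if (n=='scene' and 265<x<405 and 205<y<365 or n=='top' and 225<x<335 and 165<y<275) and st[i,4]>8: print(n,st[i],c[i].round(1))
E
```

```text
scene [278 208  30  21 299] [292.5 217.7]
scene [373 218  14  26 223] [379.2 230.7]
scene [338 270   6  10  39] [341.3 275.1]
scene [290 294   3   9  22] [291.  297.9]
scene [304 344   4   4  11] [305.8 345.8]
top [247 240   8  17  94] [250.1 248.3]
```

View pics/z0.png

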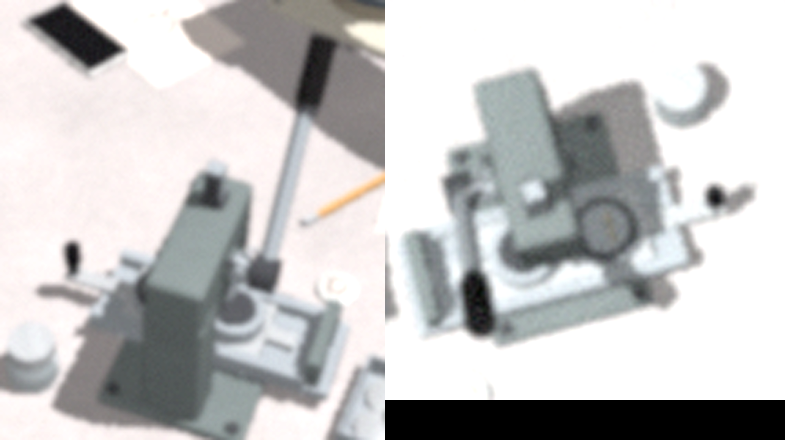

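```bash
cat > h.py <<'E'
import numpy as np,cv2
from station import optics
def ray(n,uv):
    c=optics.calibration(n);R=cv2.Rodrigues(np.array(c['rvec'],float))[0]
    o=-R.T@np.array(c['tvec'],float).ravel();d=R.T@np.array([(uv[0]-c['cx'])/c['fx'],(uv[1]-c['cy'])/c['fy'],1]);return o,d/np.linalg.norm(d)
def plane(n,uv,z):
    o,d=ray(n,uv);return o+d*(z-o[2])/d[2]
def tri(a,b):
    A=np.zeros((3,3));v=np.zeros(3);r=[ray('scene',a),ray('top',b)]
    for o,d in r:
        P=np.eye(3)-np.outer(d,d);A+=P;v+=P@o
    p=np.linalg.solve(A,v);return p,[np.linalg.norm(np.cross(p-o,d)) for o,d in r]
E
python3 - <<'E'
from h import *
P={}
for k,a,b,z in [('knob',(291.1,298.3),(315.9,218.9),.064),('grip',(379.2,230.7),(250.3,248.3),.310),('ram',(343.9,266.8),(266.2,217.8),.248)]:
    print(k,tri(a,b)[0].round(4),np.round(tri(a,b)[1],4),plane('scene',a,z).round(4),plane('top',b,z).round(4))
    P[k]=(plane('scene',a,z)+plane('top',b,z))[:2]/2
v=P['grip']-P['ram'];print('yaw1',np.arctan2(v[1],v[0])-np.arctan2(62,-94.5),np.linalg.norm(v), np.hypot(62,94.5))
v=P['knob']-P['ram'];print('yaw2',np.arctan2(v[1],v[0])+np.pi/2,np.linalg.norm(v))
E
```

```text
knob [ 0.6534 -0.0305  0.0589] [0.0021 0.0021] [ 0.6557 -0.0258  0.064 ] [ 0.6533 -0.0323  0.064 ]
grip [0.5133 0.1542 0.309 ] [0.0009 0.0009] [0.514  0.1555 0.31  ] [0.5135 0.1533 0.31  ]
ram [0.6155 0.116  0.243 ] [0.0023 0.0023] [0.6187 0.1205 0.248 ] [0.6153 0.1135 0.248 ]
yaw1 0.23291203876364275 0.10983242590096072 113.02322770121194
yaw2 0.2513689568608197 0.1507960750279602
```

Everything agrees. The press yaw is about 0.24, the ram is at about (0.616,0.115), and the knob is at (0.652,-0.030), so the carriage is at about 0.029. First I go around the front of the lever.

>>> {"api": "play_rows", "payload": {
  "commands": [
    [[-36,-35,0],0,85],
    [[-36,-35,0],0,85],
    [[-36,-35,0],0,85],
    [[-36,-35,0],0,85],
    [[-36,-35,0],0,85],
    [[-36,-35,0],0,85],
    [[-36,-35,0],0,85],
    [[-36,-35,0],0,85]
  ]
}}

```text
time: 1.1
eef_pos: [0.341, 0.1982, 0.2312]
tool_rot: [[-0.975, 0.221, -0.0], [0.221, 0.975, 0.0], [0.0, 0.0, -1.0]]
contact_force: [1.3, 0.2, 0.1]
opening: 0.995
gripper_force: 0.0
```

>>> {"api": "play_rows", "payload": {
  "commands": [
    [[-36,-35,0],0,85],
    [[-36,-35,0],0,85],
    [[-36,-35,0],0,85],
    [[-36,-35,0],0,85],
    [[-36,-35,0],0,85],
    [[-36,-35,0],0,85],
    [[0,0,0],0.18,60],
    [[0,0,0],0.18,60]
  ]
}}

```text
time: 2.1
eef_pos: [0.5048, -0.0536, 0.2306]
tool_rot: [[-0.831, 0.556, -0.001], [0.556, 0.831, 0.0], [0.001, -0.0, -1.0]]
contact_force: [-0.9, 0.5, -0.8]
opening: 0.701
gripper_force: 0.0
```

>>> {"api": "play_rows", "payload": {
  "commands": [
    [[0,0,0],0.18,50],
    [[0,0,0],0.18,50],
    [[0,0,0],0.18,50],
    [[0,0,0],0.18,50],
    [[0,0,0],0.028,50],
    [[0,0,0],0,50]
  ]
}}

```text
time: 2.85
eef_pos: [0.5047, -0.0528, 0.2311]
tool_rot: [[-0.241, 0.971, -0.0], [0.971, 0.241, 0.0], [0.0, -0.0, -1.0]]
contact_force: [-0.6, 0.5, 0.2]
opening: 0.585
gripper_force: 0.0
```

```bash
cat >> h.py <<'E'
def to(p):
    from station import readout
    s=readout.observe();R=np.array(s['tool_rot']);e=np.array(s['eef_pos'])
    print('t',s['time'],'pos',e.round(4),'yaw y',np.arctan2(R[1,1],R[0,1]).round(3),'q',np.round(s['joints'],2),'F',np.round(s['contact_force'],1),'move mm',(R.T@(np.array(p)-e)*1000).round(1))
E
python3 -c "
from h import *
to([.6515,-.03,.12])"
```

```text
t 2.85 pos [ 0.5047 -0.0528  0.2311] yaw y 0.243 q [-0.27  0.19 -0.07  1.31 -0.    1.06] F [-0.6  0.5  0.2] move mm [-13.2 148.  111.1]
```

>>> {"api": "play_rows", "payload": {
  "commands": [
    [[-3,37,0],0,50],
    [[-3,37,0],0,50],
    [[-3,37,0],0,50],
    [[-4,37,0],0,50],
    [[0,0,40],0,50],
    [[0,0,40],0,50],
    [[0,0,31],0,50],
    [[0,0,0],0,50]
  ]
}}

```text
time: 3.85
eef_pos: [0.6503, -0.0301, 0.1179]
tool_rot: [[-0.24, 0.971, -0.005], [0.971, 0.24, 0.001], [0.002, -0.005, -1.0]]
contact_force: [0.9, 0.9, -0.6]
opening: 0.587
gripper_force: 0.0
```

```bash
python3 - <<'E'
from h import *
to([.6515,-.03,.051])
a=optics.capture('scene')[205:365,245:405];b=optics.capture('top')[155:275,225:345]
o=np.hstack([cv2.resize(i,(400,400),interpolation=cv2.INTER_CUBIC) for i in(a,b)])
cv2.imwrite('pics/z1.png',np.clip(o*1.6,0,255).astype(np.uint8))
E
```

```text
t 3.85 pos [ 0.6503 -0.0301  0.1179] yaw y 0.242 q [-0.17  0.48  0.07  1.17 -0.    1.15] F [ 0.9  0.9 -0.6] move mm [-0.4  1.5 66.9]
```

View pics/z1.png

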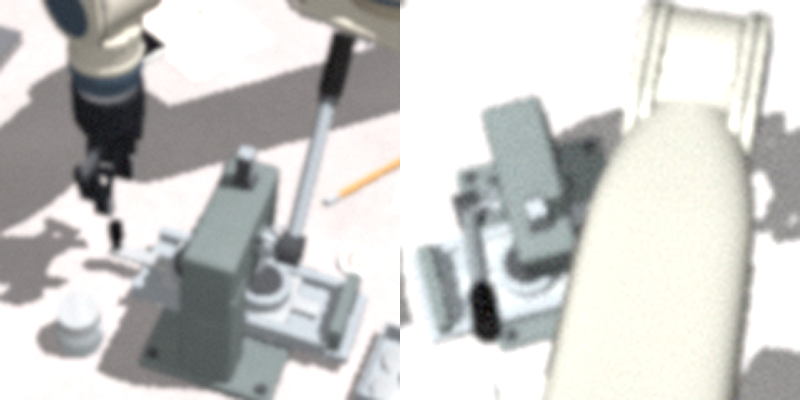

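The scene crop shows the fingers just above the knob, which is at crop (116,235), with one finger on each side of it. I'll descend and close.

>>> {"api": "play_rows", "payload": {
  "commands": [
    [[-1,1,22],0,50],
    [[0,0,22],0,50],
    [[0,0,21],0,50],
    [[0,0,0],0,50]
  ]
}}

```text
time: 4.45
eef_pos: [0.6529, -0.031, 0.0557]
tool_rot: [[-0.238, 0.971, -0.0], [0.971, 0.238, 0.0], [0.0, -0.0, -1.0]]
contact_force: [0.4, -0.1, -0.3]
opening: 0.584
gripper_force: 0.0
```

>>> {"api": "play_rows", "payload": {
  "commands": [
    [[0,0,0],0,10],
    [[0,0,0],0,10],
    [[0,0,0],0,10],
    [[0,0,0],0,10],
    [[0,0,0],0,10],
    [[0,0,0],0,10],
    [[0,0,0],0,10],
    [[0,0,0],0,10]
  ]
}}

```text
time: 5.45
eef_pos: [0.6534, -0.0313, 0.0572]
tool_rot: [[-0.238, 0.971, 0.002], [0.971, 0.238, -0.001], [-0.001, 0.002, -1.0]]
contact_force: [-2.5, -0.4, 6.4]
opening: 0.179
gripper_force: 58.6
```

>>> {"api": "play_rows", "payload": {
  "commands": [
    [[4,0,0],0,10],
    [[6,0,0],0,10],
    [[6,0,0],0,10],
    [[6,0,0],0,10],
    [[6,0,0],0,10],
    [[6,0,0],0,10],
    [[4,0,0],0,10],
    [[0,0,0],0,10]
  ]
}}

```text
time: 6.45
eef_pos: [0.6442, 0.0057, 0.0572]
tool_rot: [[-0.238, 0.971, 0.002], [0.971, 0.238, -0.001], [-0.001, 0.002, -1.0]]
contact_force: [-2.2, -2.3, 7.2]
opening: 0.182
gripper_force: 58.7
```

>>> {"api": "play_rows", "payload": {
  "commands": [
    [[3,0,0],0,10],
    [[3,0,0],0,10],
    [[2,0,0],0,10],
    [[2,0,0],0,10],
    [[0,0,0],0,10]
  ]
}}

```text
time: 7.08
eef_pos: [0.6419, 0.015, 0.0572]
tool_rot: [[-0.238, 0.971, 0.002], [0.971, 0.238, -0.001], [-0.002, 0.002, -1.0]]
contact_force: [-1.5, -2.0, 7.6]
opening: 0.182
gripper_force: 58.7
```

>>> {"api": "play_rows", "payload": {
  "commands": [
    [[2,0,0],0,10],
    [[2,0,0],0,10],
    [[0,0,0],0,10]
  ]
}}

```text
time: 7.45
eef_pos: [0.6417, 0.0162, 0.0573]
tool_rot: [[-0.236, 0.972, 0.003], [0.972, 0.236, -0.006], [-0.007, 0.002, -1.0]]
contact_force: [-0.7, -15.4, 4.4]
opening: 0.184
gripper_force: 58.6
```

Contact comes at the predicted home position. I'll push a little further to seat it, then ease off.

>>> {"api": "play_rows", "payload": {
  "commands": [
    [[2,0,0],0,10],
    [[1,0,0],0,10],
    [[0,0,0],0,10],
    [[0,0,0],0,10]
  ]
}}

```text
time: 7.95
eef_pos: [0.6416, 0.0163, 0.0573]
tool_rot: [[-0.233, 0.972, 0.004], [0.972, 0.233, -0.011], [-0.011, 0.001, -1.0]]
contact_force: [2.3, -28.0, 3.3]
opening: 0.182
gripper_force: 58.6
```

```bash
python3 - <<'E'
from h import *
to([.6417,.0163,.057])
a=optics.capture('scene')[205:365,245:405];b=optics.capture('top')[155:275,225:345]
o=np.hstack([cv2.resize(i,(400,400),interpolation=cv2.INTER_CUBIC) for i in(a,b)])
cv2.imwrite('pics/z2.png',np.clip(o*1.6,0,255).astype(np.uint8))
E
```

```text
t 7.95 pos [0.6416 0.0163 0.0573] yaw y 0.236 q [-0.1   0.5  -0.06  1.01 -0.01  1.23] F [  2.3 -28.    3.3] move mm [0.  0.1 0.3]
```

View pics/z2.png

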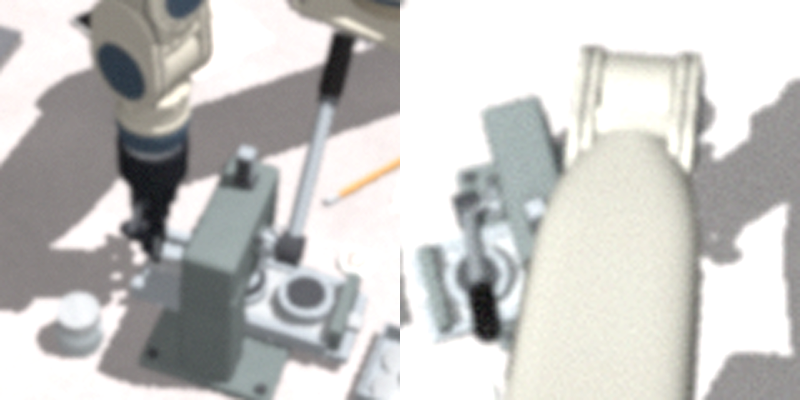

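The carriage is home: the pick-up die sits by the end stop at crop (305,293), and it held firm against a 28 N push. Now I'll relax, release, lift, back off to the front and turn.

>>> {"api": "play_rows", "payload": {
  "commands": [
    [[-3,0,0],0,10],
    [[-2,0,0],0,10],
    [[0,0,0],0,45],
    [[0,0,0],0,45],
    [[0,0,0],0,45],
    [[0,0,0],0,45],
    [[0,0,-20],0,45],
    [[0,0,-30],0,45]
  ]
}}

```text
time: 9.05
eef_pos: [0.6404, 0.0177, 0.1049]
tool_rot: [[-0.238, 0.971, -0.002], [0.971, 0.238, 0.0], [0.001, -0.002, -1.0]]
contact_force: [-0.4, -0.4, 0.1]
opening: 0.527
gripper_force: 0.0
```

>>> {"api": "play_rows", "payload": {
  "commands": [
    [[0,0,-40],0,45],
    [[0,0,-40],0,45],
    [[0,0,-40],0,45],
    [[0,-34,-30],0,70],
    [[0,-34,-25],0,70],
    [[0,-34,-25],0,70],
    [[0,-34,-25],0,70],
    [[0,-34,-25],0,70]
  ]
}}

```text
time: 10.05
eef_pos: [0.4747, -0.0229, 0.3561]
tool_rot: [[-0.238, 0.971, 0.0], [0.971, 0.238, -0.0], [-0.0, 0.0, -1.0]]
contact_force: [-0.3, -0.8, 0.3]
opening: 0.821
gripper_force: 0.0
```

>>> {"api": "play_rows", "payload": {
  "commands": [
    [[0,0,0],-0.185,70],
    [[0,0,0],-0.185,70],
    [[0,0,0],-0.185,70],
    [[0,0,0],-0.185,70],
    [[0,0,0],-0.185,70],
    [[0,0,0],-0.185,70],
    [[0,0,0],-0.185,70],
    [[0,0,0],-0.185,70]
  ]
}}

```text
time: 11.05
eef_pos: [0.4758, -0.0228, 0.3553]
tool_rot: [[-0.988, -0.155, 0.0], [-0.155, 0.988, 0.0], [-0.0, 0.0, -1.0]]
contact_force: [0.4, 0.5, 0.8]
opening: 0.817
gripper_force: 0.0
```

>>> {"api": "play_rows", "payload": {
  "commands": [
    [[0,0,0],-0.09,70],
    [[0,0,0],0,70]
  ]
}}

```text
time: 11.3
eef_pos: [0.4758, -0.0228, 0.3553]
tool_rot: [[-0.972, -0.236, 0.0], [-0.236, 0.972, 0.0], [-0.0, 0.0, -1.0]]
contact_force: [0.5, 0.1, 0.3]
opening: 0.817
gripper_force: 0.0
```

```bash
python3 - <<'E'
from h import *
to([.512,.1535,.36])
a=optics.capture('scene')[205:365,245:405];b=optics.capture('top')[155:275,225:345]
o=np.hstack([cv2.resize(i,(400,400),interpolation=cv2.INTER_CUBIC) for i in(a,b)])
cv2.imwrite('pics/z3.png',np.clip(o*1.6,0,255).astype(np.uint8))
E
```

```text
t 11.3 pos [ 0.4758 -0.0228  0.3553] yaw y 1.809 q [-0.22  0.12  0.16  1.61  0.   -0.46] F [0.5 0.1 0.3] move mm [-76.8 162.7  -4.7]
```

View pics/z3.png

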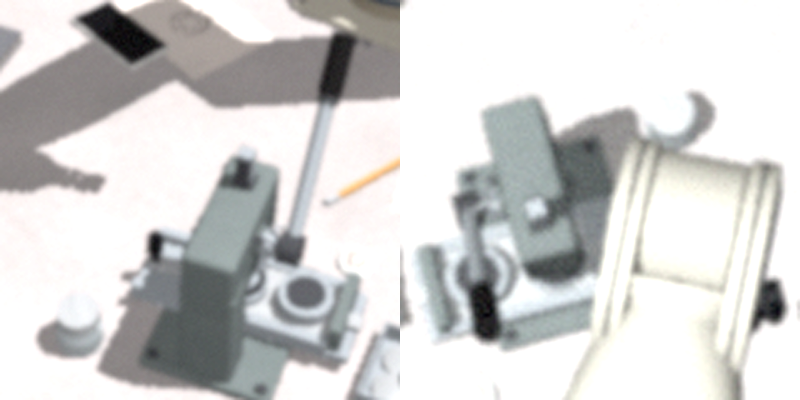

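The knob now sits at home at crop (155,243), with the lever free and the bystanders unmoved. I'll move over the grip.

>>> {"api": "play_rows", "payload": {
  "commands": [
    [[-11,24,-15],0,70],
    [[-11,24,0],0,70],
    [[-11,23,0],0,70],
    [[-11,23,0],0,70],
    [[-11,23,0],0,70],
    [[-11,23,0],0,70],
    [[-11,23,0],0,70],
    [[0,0,0],0,70]
  ]
}}

```text
time: 12.4
eef_pos: [0.5121, 0.1549, 0.3698]
tool_rot: [[-0.971, -0.238, -0.001], [-0.238, 0.971, -0.0], [0.001, 0.0, -1.0]]
contact_force: [0.4, -0.8, -0.2]
opening: 0.819
gripper_force: 0.0
```

```bash
python3 - <<'E'
from h import *
to([.512,.1535,.291])
a=optics.capture('scene')[125:285,300:460]
cv2.imwrite('pics/z4.png',np.clip(cv2.resize(a,(500,500),interpolation=cv2.INTER_CUBIC)*1.6,0,255).astype(np.uint8))
E
```

```text
t 12.4 pos [0.5121 0.1549 0.3698] yaw y 1.811 q [ 0.14  0.23  0.34  1.67  0.   -0.1 ] F [ 0.4 -0.8 -0.2] move mm [ 0.4 -1.4 78.8]
```

View pics/z4.png

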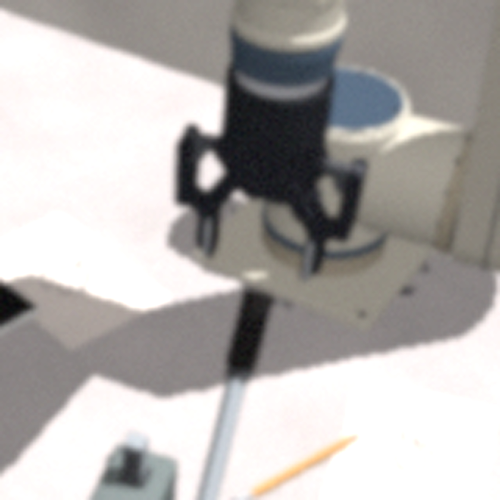

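The fingers, at (207,245) and (313,265), straddle the grip end at (257,290). I'll descend and grip.

>>> {"api": "play_rows", "payload": {
  "commands": [
    [[0,-1,20],0,70],
    [[0,0,20],0,70],
    [[0,0,20],0,70],
    [[0,0,19],0,70],
    [[0,0,0],0,70]
  ]
}}

```text
time: 13.08
eef_pos: [0.5116, 0.1518, 0.2904]
tool_rot: [[-0.972, -0.235, -0.002], [-0.235, 0.972, -0.001], [0.002, 0.0, -1.0]]
contact_force: [0.1, 0.1, 0.3]
opening: 0.819
gripper_force: 0.0
```

>>> {"api": "play_rows", "payload": {
  "commands": [
    [[0,0,0],0,15],
    [[0,0,0],0,15],
    [[0,0,0],0,15],
    [[0,0,0],0,15],
    [[0,0,0],0,15],
    [[0,0,0],0,15],
    [[0,0,0],0,15],
    [[0,0,0],0,15]
  ]
}}

```text
time: 14.08
eef_pos: [0.5119, 0.1548, 0.2925]
tool_rot: [[-0.971, -0.238, 0.001], [-0.238, 0.971, 0.004], [-0.002, 0.004, -1.0]]
contact_force: [-3.2, 10.9, 5.4]
opening: 0.275
gripper_force: 58.9
```

```bash
python3 - <<'E'
from h import *
to([.512,.1535,.291])
# arc increments: tool x = -press x, tool z = down
a=np.radians(np.linspace(48,-10,17));p=np.c_[195*np.cos(a),-195*np.sin(a)]
print(np.diff(p,axis=0).round(1).tolist())
E
```

```text
t 14.075 pos [0.5119 0.1548 0.2925] yaw y 1.812 q [ 0.13  0.22  0.12  1.47  0.   -0.11] F [-3.2 10.9  5.4] move mm [ 0.2 -1.3  1.5]
[[8.9, 8.5], [8.3, 9.1], [7.8, 9.6], [7.1, 10.1], [6.5, 10.5], [5.8, 10.9], [5.1, 11.2], [4.4, 11.5], [3.6, 11.8], [2.9, 12.0], [2.1, 12.2], [1.4, 12.3], [0.6, 12.3], [-0.2, 12.3], [-1.0, 12.3], [-1.8, 12.2]]
```

>>> {"api": "play_rows", "payload": {
  "commands": [
    [[9,1,8.5],0,15],
    [[8.3,1,9],0,15],
    [[7.8,0,9.6],0,15],
    [[7,0,10],0,15],
    [[6.5,0,10.5],0,15],
    [[0,0,0],0,15]
  ]
}}

```text
time: 14.82
eef_pos: [0.4742, 0.1455, 0.2452]
tool_rot: [[-0.971, -0.237, 0.003], [-0.237, 0.971, 0.0], [-0.003, -0.001, -1.0]]
contact_force: [-3.5, -1.4, 13.1]
opening: 0.272
gripper_force: 59.1
```

>>> {"api": "play_rows", "payload": {
  "commands": [
    [[5.8,0,11],0,15],
    [[5,0,11],0,15],
    [[4.4,0,11.5],0,15],
    [[3.6,0,12],0,15],
    [[2.9,0,12],0,15],
    [[2,0,12],0,15],
    [[0,0,0],0,15]
  ]
}}

```text
time: 15.7
eef_pos: [0.4519, 0.1399, 0.1754]
tool_rot: [[-0.972, -0.237, 0.003], [-0.237, 0.972, 0.0], [-0.003, -0.001, -1.0]]
contact_force: [-2.3, -2.0, 12.2]
opening: 0.27
gripper_force: 58.5
```

>>> {"api": "play_rows", "payload": {
  "commands": [
    [[1.4,0,12],0,15],
    [[0.6,0,12],0,15],
    [[0,0,12],0,15],
    [[-1,0,12],0,15],
    [[-1.5,0,9],0,15],
    [[0,0,0],0,15]
  ]
}}

```text
time: 16.45
eef_pos: [0.4526, 0.1401, 0.1185]
tool_rot: [[-0.971, -0.237, 0.003], [-0.237, 0.971, 0.0], [-0.003, -0.0, -1.0]]
contact_force: [-4.1, -0.8, 14.1]
opening: 0.273
gripper_force: 62.0
```

>>> {"api": "play_rows", "payload": {
  "commands": [
    [[-0.5,0,3],0,15],
    [[-0.5,0,3],0,15],
    [[0,0,0],0,15]
  ]
}}

```text
time: 16.82
eef_pos: [0.4536, 0.1404, 0.1129]
tool_rot: [[-0.971, -0.237, 0.003], [-0.237, 0.971, 0.0], [-0.003, -0.001, -1.0]]
contact_force: [-3.8, -1.2, 14.2]
opening: 0.277
gripper_force: 62.5
```

Not at the stop yet, so I'll keep going.

>>> {"api": "play_rows", "payload": {
  "commands": [
    [[-0.5,0,2],0,15],
    [[-0.5,0,2],0,15],
    [[0,0,0],0,15]
  ]
}}

```text
time: 17.2
eef_pos: [0.4543, 0.1405, 0.1089]
tool_rot: [[-0.971, -0.237, 0.002], [-0.237, 0.971, -0.0], [-0.002, -0.001, -1.0]]
contact_force: [-5.5, -3.0, 15.8]
opening: 0.279
gripper_force: 62.7
```

>>> {"api": "play_rows", "payload": {
  "commands": [
    [[0,0,2],0,15],
    [[0,0,2],0,15],
    [[0,0,0],0,15]
  ]
}}

```text
time: 17.58
eef_pos: [0.4549, 0.1407, 0.1072]
tool_rot: [[-0.971, -0.238, 0.006], [-0.238, 0.971, 0.0], [-0.006, -0.001, -1.0]]
contact_force: [-12.9, -2.7, 40.1]
opening: 0.274
gripper_force: 65.8
```

The force jumped to 40 N with almost no motion, so that is the stop. I'll ease off slightly, hold and check.

>>> {"api": "play_rows", "payload": {
  "commands": [
    [[0,0,-1],0,15],
    [[0,0,0],0,15],
    [[0,0,0],0,15],
    [[0,0,0],0,15],
    [[0,0,0],0,15],
    [[0,0,0],0,15],
    [[0,0,0],0,15],
    [[0,0,0],0,15]
  ]
}}

```text
time: 18.58
eef_pos: [0.4548, 0.1407, 0.1076]
tool_rot: [[-0.971, -0.237, 0.005], [-0.237, 0.971, 0.0], [-0.005, -0.001, -1.0]]
contact_force: [-10.0, -3.2, 33.1]
opening: 0.276
gripper_force: 64.7
```

```bash
python3 - <<'E'
from h import *
to([.4549,.1407,.1072])
a=optics.capture('scene')[205:365,265:425]
cv2.imwrite('pics/z5.png',np.clip(cv2.resize(a,(560,560),interpolation=cv2.INTER_CUBIC)*1.6,0,255).astype(np.uint8))
E
```

```text
t 18.575 pos [0.4548 0.1407 0.1076] yaw y 1.811 q [ 0.12  0.2  -0.38  0.98 -0.   -0.12] F [-10.   -3.2  33.1] move mm [-0.1  0.   0.4]
```

View pics/z5.png

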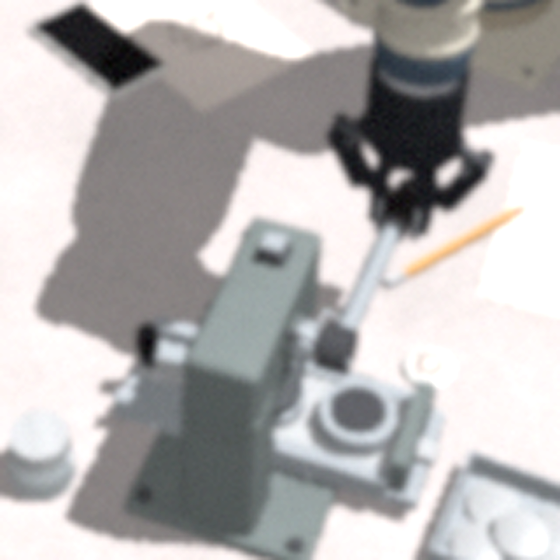

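The lever is down with the ram lowered, the knob is still home at (148,343), and the bystanders are unmoved. I'm handing in while holding with about 20 N above the spring force.

```bash
python3 -c "
from station import job
print(job.sign_off())"
```

```text
the job is handed in; nothing more can be done
None
```

The badge job is handed in: the carriage was slid home against its end stop first, then the lever was pulled to its stop and held there at sign-off (about 19 s of the 58 s), with the other things on the desk left where they were; no verdict came back.

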